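# Move three flasks on to their next station

### The arm

A 6-joint arm with a two-finger parallel gripper is mounted at the origin on the work surface. World frame = base frame: x ahead of the robot, y to its left, z up, the work surface at z = 0. Lengths are in m, angles in rad, forces in N, time in s.
With the tool pointing down it reaches from about 0.35 to 0.85 m from the base axis. Payload 8.1 kg.
Tool frame: the origin (TCP) lies at the very end of the fingers, on their centre line; the grasp point (between the pads) lies 19 mm behind it; z points along the fingers, y is the line along which they close (so a half turn about z gives the same grasp; the last joint's range is limited). The gripper opens to 93 mm and grips with 3 to 60 N. Pads are 15 mm wide; open, the fingers measure 128 mm over their backs; the gripper's body (75 mm by 188 mm) begins 65 mm behind the grasp point.
Start: joints at [-1.27, 0.13, 1.488, -0, 1.523, -0.085], TCP at [0.226, -0.556, 0.193] pointing down, gripper open.
Joint ranges: [-2.96, 2.96], [-0.89, 2.26], [0.02, 2.5], [-1.34, 4.48], [0, 2.73], [-2.66, 2.66]. Speed limits (rad/s): [2.39, 2.39, 2.79, 3.14, 3.14, 3.14].

### API

Orientations are given as a rotation vector (axis times angle).
In Python, from workcell import env gives the robot as it stands. The module is installed in compiled form; this text tells all that it offers.
- The arm moves only by the tool play_rows, never from a script. Its argument "targets" is a list of rows, each a list of 6 numbers: the shift along the tool's x, y, z in cm, then the turn, a rotation vector about the tool's x, y, z in rad. A call has 1 to 20 rows; each row shifts and turns the commanded pose from where the row before left it, along the tool's axes as they then stand; what a row does not reach is not made up. A row lasts 1/8 s, in which the tool goes at most 62.5 mm and 10.7 degrees, less where a joint would pass 70% of its speed; a pose out of reach is approached as far as the arm can. A call is refused whole if a number of a shift passes 6.25 or a number of a turn 0.188, either way. A call with a gripper value outside its range is refused whole. "jaw" is the opening, from 0 (shut) to 1 (fully open), set as the call begins (left out, the last holds). The fingers move at their own pace and stop on an object; "newtons" is the grip in N (left out, the last holds). Time passes only in rows, so rows that do not move let the fingers close. It gives the time, the measured TCP pose, the force and the opening at its end, in the units of the state.
- env.observe(): the state, without advancing time (a new reading comes with each control period).
- env.read_camera(name): name is "scene" or "top"; returns the picture (384x512x3 uint8, red, green, blue); there is no depth.
- env.camera_params(name): a dict with "fx", "fy", "cx", "cy" (pixels), "cam_to_world" (4x4, takes a point from camera to world coordinates). Camera axes: x right, y down, z forward; pixel columns grow to the right and rows downward; lengths in m; the calibration is good to about 2 mm. A picture is of the moment at which its call begins. camera_params takes no time and is no camera call.
- env.hand_in(): hands the job in, once; it reports no verdict.
The state is a dict: "t": time; "q": joint angles; "dq": joint speeds; "tau": joint torques, N m; "tool_pos": TCP position; "tool_rot": TCP orientation; "contact_force": force on the tool from outside, world axes, zero at the start; "torque": the same for the moment, N m; "grip_width": opening from 0.0 (shut) to 1.0 (fully open).
Only numpy, scipy, OpenCV 4.12 (cv2) and the standard library are available. Lean on these libraries where they do the work, as an engineer would, in place of code of your own. Each camera call takes 0.05 s, during which the arm holds its last target. There are 200 camera calls.

### The job

Move each of the three amber flasks on to its next station: the red-capped one from the balance to the magnetic stirrer, the yellow-capped one from the stirrer to the cooling block, and the blue-capped one from the cooling block to the balance. Every station is occupied, so park one flask on the spare cork ring for the time being. They are round-bottomed glass: keep them upright, set them down gently and only into a seat, never on the bench, do not knock them together, and leave the beaker and the bottle where they stand.

Things in the scene. Friction and masses are not known exactly. Their poses are not given: they have to be found in the camera images.
- flask_red: Round-bottomed amber glass flask, red screw cap; starts on the balance. Ball of 64 mm diameter, neck 27 mm, red cap (cylinder of 36 mm diameter, the natural grip) from 88 to 114 mm above the origin. About 150 g, bottom-heavy. Origin: lowest point of the ball; z runs up through the cap. The same all round.
- flask_yellow: Round-bottomed amber glass flask, yellow screw cap; starts on the magnetic stirrer. Ball of 64 mm diameter, neck 27 mm, yellow cap (cylinder of 36 mm diameter, the natural grip) from 88 to 114 mm above the origin. About 150 g, bottom-heavy. Origin: lowest point of the ball; z runs up through the cap. The same all round.
- flask_blue: Round-bottomed amber glass flask, blue screw cap; starts on the cooling block. Ball of 64 mm diameter, neck 27 mm, blue cap (cylinder of 36 mm diameter, the natural grip) from 88 to 114 mm above the origin. About 150 g, bottom-heavy. Origin: lowest point of the ball; z runs up through the cap. The same all round.
- stirrer: Magnetic stirrer: low white box, 130 mm wide, 175 mm deep, 46 mm high, round steel top plate, on it a bright aluminium flask block of 88 mm diameter. Fixed. Origin on the bench straight under the seat's middle; control panel on the -x side. Seat: round 52 mm hole, its level rim 75 mm above the bench; a seated flask's lowest point is 61 mm above the bench.
- cooler: Cooling block: low blue box with a white top, 150 mm wide, 195 mm deep, 61 mm high, on it an aluminium flask block of 96 mm diameter in a black collar. Fixed. Origin on the bench straight under the seat's middle; control panel on the -x side. Seat: round 52 mm hole, its level rim 85 mm above the bench; a seated flask's lowest point is 71 mm above the bench.
- balance: Laboratory balance: low grey box, 145 mm wide, 195 mm deep, 46 mm high, with a rectangular steel pan and a black rubber flask ring of 84 mm diameter on the pan. Fixed. Origin on the bench straight under the seat's middle; control panel on the -x side. Seat: round 52 mm hole, its level rim 75 mm above the bench; a seated flask's lowest point is 61 mm above the bench.
- cork_ring: Spare brown cork flask ring standing on the bench, 92 mm outside diameter, empty at the start. Origin on the bench under its middle. Fixed to the bench. Seat: round 52 mm hole, its level rim 30 mm above the bench; a seated flask's lowest point is 16 mm above the bench.
- beaker: Clear glass beaker, 68 mm diameter, 90 mm high, loose, standing on the bench behind the stations. Origin: centre of its underside. Leave it alone.
- bottle: White plastic bottle with a green cap and a paper label, 68 mm diameter, 160 mm high, loose, standing on the bench behind the stations. Origin: centre of its underside. Leave it alone.
Things that resemble listed ones, but are neither listed nor needed, are in the scene too. Leave any pink, purple or turquoise look-alike of the flask_red alone.

How it is judged:
By the outcome, as a careful person would: the job done as asked, in the order asked, and still so for the second after the job is handed in, with the robot touching nothing.
It also fails if it takes over 128 s, if anything falls off the work surface, if the arm or the gripper's body presses on something with over 40 N, if the wrist force passes 120 N, or if a joint passes its speed limit or range.

## Working session

There is one attempt and no reset: what is moved stays moved. The work goes in short steps, Python scripts to look and compute and a tool call to move; the robot and the scene stay as the last step left them, time stands still between calls to the robot, and variables do not carry over. Pictures are saved under pics/ and viewed, on a budget of 14 in all, crops included, one or two more only if the job needs it, and the job is handed in when it is done.

Besides the shell and the picture viewer there is one more tool, called as a command line: name --pt "numbers of a row" for each row, then --argument value for the rest. play_rows: Moves the arm, as the interface text tells. Its arguments: {"type":"object","properties":{"targets":{"type":"array","items":{"type":"array","items":{"type":"number"}}},"jaw":{"type":"number"},"newtons":{"type":"number"}},"required":["targets"]}

```bash
mkdir -p pics
cat > h.py <<'E'
from workcell import env
import numpy as np, cv2
def snap(n,f): 
    im=env.read_camera(n); cv2.imwrite('pics/'+f,im[:,:,::-1]); return im
def ray(n,u,v):
    p=env.camera_params(n); M=np.array(p['cam_to_world'])
    d=M[:3,:3]@np.array([(u-p['cx'])/p['fx'],(v-p['cy'])/p['fy'],1]); return M[:3,3],d
def at(n,u,v,z):
    o,d=ray(n,u,v); return o+d*(z-o[2])/d[2]
def proj(n,P):
    p=env.camera_params(n); M=np.linalg.inv(np.array(p['cam_to_world'])); c=M[:3,:3]@np.array(P)+M[:3,3]
    return p['fx']*c[0]/c[2]+p['cx'],p['fy']*c[1]/c[2]+p['cy']
E
python3 - <<'E'
from h import *
for n in('top','scene'):
    snap(n,n+'0.png'); p=env.camera_params(n); print(n,p['fx'],np.round(p['cam_to_world'],3).tolist())
print(env.observe())
E
```

```text
top 474.278963064761 [[0.027, -0.995, 0.099, 0.473], [-1.0, -0.027, -0.007, 0.005], [0.01, -0.099, -0.995, 1.288], [0.0, 0.0, 0.0, 1.0]]
scene 376.6668385046527 [[0.709, 0.557, -0.433, 1.022], [0.705, -0.57, 0.422, -0.443], [-0.012, -0.605, -0.796, 0.863], [0.0, 0.0, 0.0, 1.0]]
{'t': 0.1, 'q': array([-1.27039899e+00,  1.31090441e-01,  1.48916783e+00, -1.26628508e-05,
        1.52301434e+00, -8.53796943e-02]), 'dq': array([ 0.00071007, -0.00315416, -0.00049168, -0.00270237, -0.00084813,
       -0.00083453]), 'tau': array([ 7.05215571e-04, -5.61338532e+01, -4.93096912e+01,  7.69935502e-02,
        2.91420787e-02, -9.07138497e-05]), 'tool_pos': array([ 0.22562758, -0.5553531 ,  0.19179093]), 'tool_rot': array([-3.08169247e+00, -6.01907486e-01,  3.02746184e-04]), 'contact_force': array([ 1.16844601,  0.31416465, -0.3066191 ]), 'torque': array([-0.04106446,  0.03622226,  0.00091556]), 'grip_width': 1.0020454791177669}
```

View pics/top0.png

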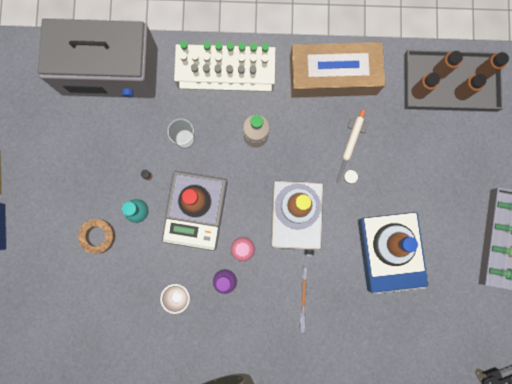

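View pics/scene0.png

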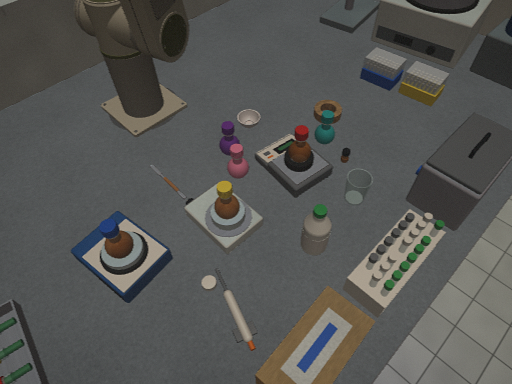

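The top view shows, as (column, row): red cap (190,197) on the balance, yellow cap (303,203) on the stirrer and blue cap (410,244) on the cooler. The cork ring is at (95,237). The look-alikes are turquoise (130,209), pink (242,249) and purple (224,283), and they don't match the amber flasks described. I'll confirm this in an enlarged crop.

Run:
```python
from h import *
a=cv2.imread('pics/top0.png')
cv2.imwrite('pics/c1.png',cv2.resize(a[160:300,70:270],None,fx=4,fy=4,interpolation=cv2.INTER_CUBIC))
cv2.imwrite('pics/c2.png',cv2.resize(a[160:300,255:455],None,fx=4,fy=4,interpolation=cv2.INTER_CUBIC))
```

```text
(no output)
```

View pics/c1.png

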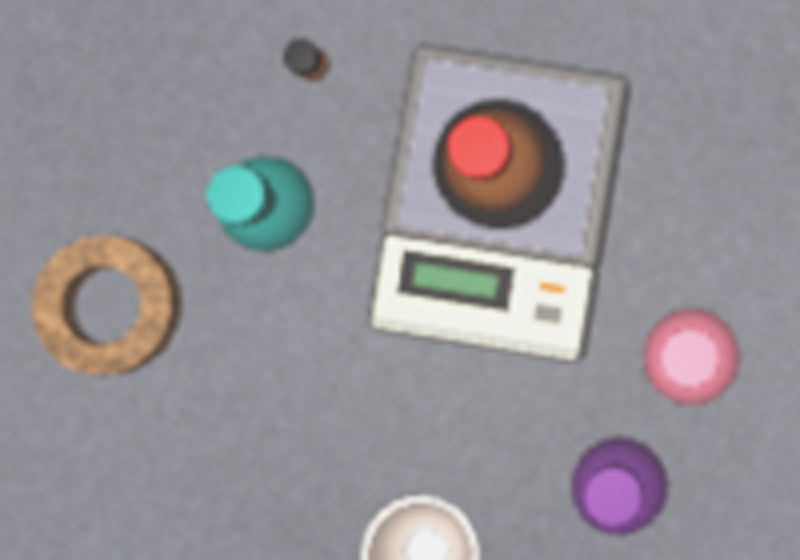

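View pics/c2.png

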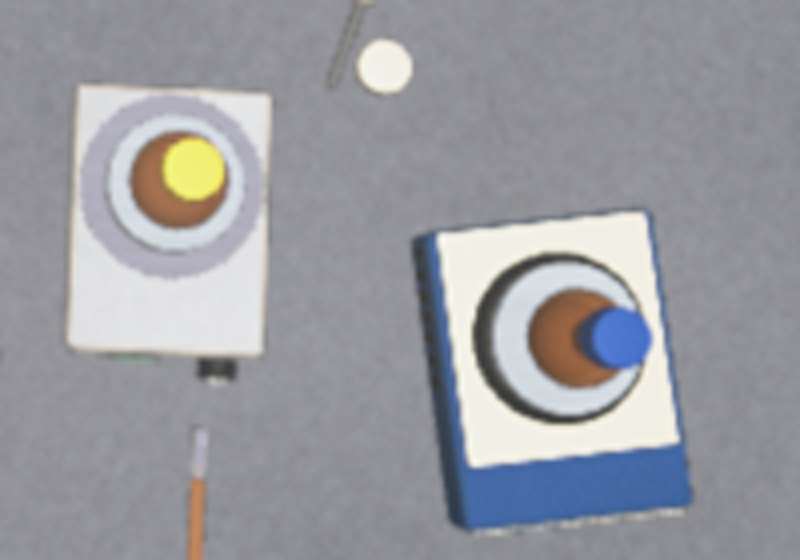

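The crops confirm it: red, yellow and blue caps sit on amber balls in the stations, and the pink, purple and turquoise ones are single-coloured pieces standing on the bench. Next I measure from both cameras.

Run:
```python
from h import *
f=lambda ox,oy,x,y:(ox+(x+.5)/4-.5,oy+(y+.5)/4-.5)
L=[('redcap',70,478,146,.175),('balance ring',70,499,164,.075),('cork',70,106,305,.030),('teal cap',70,237,193,.114),('teal ball',70,266,203,.032),('pinkcap',70,689,357,.114),('purplecap',70,612,497,.114),
('yelcap',255,194,168,.175),('stir block',255,176,182,.075),('blucap',255,615,337,.185),('cool block',255,571,342,.085)]
for n,ox,x,y,z in L:
    P=at('top',*f(ox,160,x,y),z); print(n,np.round(P,4),'r',round(float(np.hypot(P[0],P[1])),3),'scene px',np.round(proj('scene',P),1))
for n,u,v,z in [('beaker',181,128,.09),('bottle cap',257,122,.16)]: print(n,np.round(at('top',u,v,z),3))
a=cv2.imread('pics/scene0.png')
k=[cv2.resize(a[v-34:v+34,u-34:u+34],None,fx=5.8,fy=5.8,interpolation=cv2.INTER_CUBIC)[:390,:390] for u,v in [(301,140),(225,195),(112,235),(327,112)]]
cv2.imwrite('pics/s1.png',np.vstack([np.hstack(k[:2]),np.hstack(k[2:])])[:600] if 0 else cv2.resize(np.vstack([np.hstack(k[:2]),np.hstack(k[2:])]),(600,600)))
```

```text
redcap [0.5819 0.1455 0.175 ] r 0.6 scene px [301.7 128.8]
balance ring [0.5804 0.1442 0.075 ] r 0.598 scene px [298.3 154.8]
cork [0.4841 0.4044 0.03  ] r 0.631 scene px [327.2 107.8]
teal cap [0.5545 0.301  0.114 ] r 0.631 scene px [327.7 113.2]
teal ball [0.5541 0.3022 0.032 ] r 0.631 scene px [324.4 133.1]
pinkcap [0.461  0.0184 0.114 ] r 0.461 scene px [236.2 146.9]
purplecap [0.3748 0.0629 0.114 ] r 0.38 scene px [227.2 123.9]
yelcap [ 0.5762 -0.1236  0.175 ] r 0.589 scene px [223.9 185.4]
stir block [ 0.5762 -0.1237  0.075 ] r 0.589 scene px [227.2 209.7]
blucap [ 0.4835 -0.3687  0.185 ] r 0.608 scene px [109.1 223.2]
cool block [ 0.4806 -0.3745  0.085 ] r 0.609 scene px [120.3 246.9]
beaker [0.766 0.184 0.09 ]
bottle cap [ 0.769 -0.01   0.16 ]
```

View pics/s1.png

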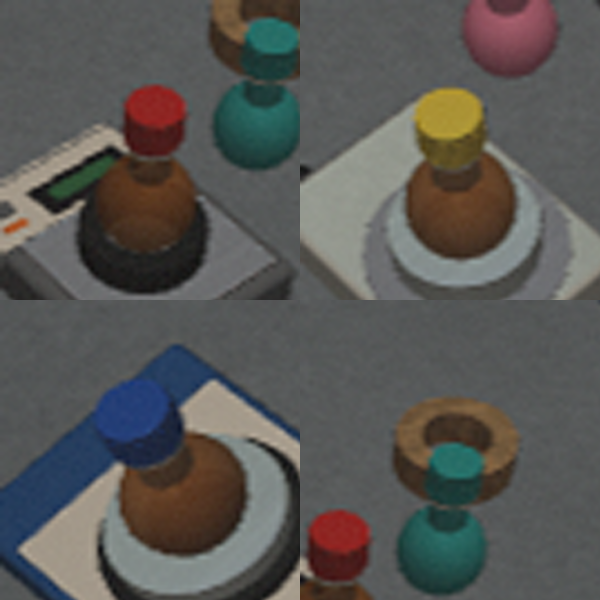

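Cap tops in the scene view are red (301.8,129.3), yellow (224.6,185.7) and blue (108.9,224.6). These match the projections to about 1 px, so the flasks are upright. Blue is the least certain, because I included part of the cap's side. I'll refine with a silhouette fit in both cameras.

```bash
cat > fit.py <<'E'
from h import *
from scipy.optimize import minimize
def sil(n,x,y,z0,z1,r):
    t=np.linspace(0,2*np.pi,48); S=8
    P=np.array([proj(n,(x+r*np.cos(a),y+r*np.sin(a),z)) for z in(z0,z1) for a in t])
    m=np.zeros((384*4,512*4),np.uint8)
    cv2.fillConvexPoly(m,cv2.convexHull(np.round((P+.5)*4*16-8).astype(np.int32)),255,shift=4)
    return cv2.resize(m,(512,384),interpolation=cv2.INTER_AREA)/255.
def mask(im,col):
    h=cv2.cvtColor(im,cv2.COLOR_RGB2HSV).astype(int); H,S,V=h[...,0],h[...,1],h[...,2]
    c={'red':((H<4)|(H>174))&(S>150)&(V>80),'yellow':(H>22)&(H<36)&(S>120)&(V>80),'blue':(H>105)&(H<125)&(S>150)&(V>95),'cork':(H>8)&(H<20)&(S>80)&(V>60)}[col]
    return c.astype(float)
def fit(ims,col,x0,z0,z1,r,hole=0):
    out=[]
    for cams in ims:
        M={n:mask(ims[n],col) for n in [cams]}
        def cost(p):
            s=0
            for n in M:
                q=sil(n,p[0],p[1],z0,z1,r); u,v=map(int,proj(n,(x0[0],x0[1],z1)))
                w=int(20 if r<.03 else 30); sl=np.s_[max(0,v-w):v+w,max(0,u-w):u+w]
                s+=np.abs(q[sl]-M[n][sl]).sum()
            return s
        R=minimize(cost,x0,method='Nelder-Mead',options=dict(initial_simplex=np.array(x0)+np.array([[0,0],[.006,0],[0,.006]]),xatol=2e-4,fatol=.05))
        out.append((cams,np.round(R.x,4),round(R.fun,1),round(sil(cams,*R.x,z0,z1,r).sum())))
    return out
E
python3 - <<'E'
from fit import *
ims={n:cv2.imread(f'pics/{n}0.png')[:,:,::-1].copy() for n in('top','scene')}
for c,x0,b in [('red',(.582,.1455),.061),('yellow',(.576,-.1236),.061),('blue',(.4835,-.371),.071)]: print(c,fit(ims,c,x0,b+.088,b+.114,.018))
print(fit({'top':ims['top']},'cork',(.484,.404),0,.03,.046))
E
```

```text
Traceback (most recent call last):
  File "fit.py", line 24, in fit
    R=minimize(cost,x0,method='Nelder-Mead',options=dict(initial_simplex=np.array(x0)+np.array([[0,0],[.006,0],[0,.006]]),xatol=2e-4,fatol=.05))
  File "fit.py", line 20, in cost
    q=sil(n,p[0],p[1],z0,z1,r); u,v=map(int,proj(n,(x0[0],x0[1],z1)))
  File "fit.py", line 5, in sil
    P=np.array([proj(n,(x+r*np.cos(a),y+r*np.sin(a),z)) for z in(z0,z1) for a in t])
                ~~~~^^^^^^^^^^^^^^^^^^^^^^^^^^^^^^^^^^^
  File "h.py", line 11, in proj
    p=env.camera_params(n); M=np.linalg.inv(np.array(p['cam_to_world'])); c=M[:3,:3]@np.array(P)+M[:3,3]
ValueError: time passes only in moves, steps and waits
```

```bash
sed -i 's/env.camera_params(n)/cp(n)/; 2a import functools\n@functools.lru_cache\ndef cp(n): return env.camera_params(n)' h.py
python3 - <<'E'
from fit import *
ims={n:cv2.imread(f'pics/{n}0.png')[:,:,::-1].copy() for n in('top','scene')}
for c,x0,b in [('red',(.582,.1455),.061),('yellow',(.576,-.1236),.061),('blue',(.4835,-.371),.071)]: print(c,fit(ims,c,x0,b+.088,b+.114,.018))
print(fit({'top':ims['top']},'cork',(.484,.404),0,.03,.046))
from scipy.spatial.transform import Rotation as R
o=env.observe(); print(o['t'],R.from_rotvec(o['tool_rot']).as_matrix().round(3).tolist())
E
```

```text
red [('top', array([0.5824, 0.1465]), np.float64(41.4), 209), ('scene', array([0.5701, 0.158 ]), np.float64(97.3), 201)]
yellow [('top', array([ 0.5764, -0.1239]), np.float64(23.7), 207), ('scene', array([ 0.5762, -0.1244]), np.float64(81.9), 256)]
blue [('top', array([ 0.4805, -0.3731]), np.float64(104.8), 248), ('scene', array([ 0.4667, -0.3719]), np.float64(199.3), 320)]
[('top', array([0.485 , 0.4092]), np.float64(409.2), 1074)]
0.1 [[0.927, 0.376, -0.001], [0.376, -0.927, 0.002], [0.0, -0.002, -1.0]]
```

Run:
```python
import fit
from fit import *
ims={n:cv2.imread(f'pics/{n}0.png')[:,:,::-1].copy() for n in('top','scene')}
def m2(im,col):
    h=cv2.cvtColor(im,cv2.COLOR_RGB2HSV).astype(int); H,S,V=h[...,0],h[...,1],h[...,2]
    m={'red':((H<5)|(H>172))&(S>140)&(V>40),'yellow':(H>20)&(H<38)&(S>110)&(V>50),'blue':(H>105)&(H<125)&(S>150)&(V>40),'cork':(H>5)&(H<25)&(S>70)&(V>30)}[col].astype(np.uint8)
    if col=='cork':
        c,_=cv2.findContours(m,cv2.RETR_EXTERNAL,cv2.CHAIN_APPROX_NONE); m[:]=0; cv2.drawContours(m,c,-1,1,-1)
    return m.astype(float)
fit.mask=m2
for c,x0,b in [('red',(.582,.1455),.061),('yellow',(.576,-.1236),.061),('blue',(.4835,-.371),.071)]: print(c,fit.fit(ims,c,x0,b+.088,b+.114,.018))
print(fit.fit({'top':ims['top']},'cork',(.484,.404),0,.03,.046))
m=m2(ims['top'],'cork')[200:270,60:130]; ys,xs=np.nonzero(m); print(m.sum(),xs.min()+60,xs.max()+60,ys.min()+200,ys.max()+200)
for n,u in [('top',(400,440,230,262)),('scene',(94,130,212,246))]:
    h=cv2.cvtColor(ims[n],cv2.COLOR_RGB2HSV); print(n,'V'); print(h[u[2]:u[3]:2,u[0]-4:u[0]+24:2,2])
```

```text
Traceback (most recent call last):
AttributeError: 'function' object has no attribute 'fit'
```

Run:
```python
import fit as F
from h import *
ims={n:cv2.imread(f'pics/{n}0.png')[:,:,::-1].copy() for n in('top','scene')}
def m2(im,col):
    h=cv2.cvtColor(im,cv2.COLOR_RGB2HSV).astype(int); H,S,V=h[...,0],h[...,1],h[...,2]
    m={'red':((H<5)|(H>172))&(S>140)&(V>40),'yellow':(H>20)&(H<38)&(S>110)&(V>50),'blue':(H>105)&(H<125)&(S>150)&(V>40),'cork':(H>5)&(H<25)&(S>70)&(V>30)}[col].astype(np.uint8)
    if col=='cork':
        c,_=cv2.findContours(m,cv2.RETR_EXTERNAL,cv2.CHAIN_APPROX_NONE); m[:]=0; cv2.drawContours(m,c,-1,1,-1)
    return m.astype(float)
F.mask=m2
for c,x0,b in [('red',(.582,.1455),.061),('yellow',(.576,-.1236),.061),('blue',(.4835,-.371),.071)]: print(c,F.fit(ims,c,x0,b+.088,b+.114,.018))
print(F.fit({'top':ims['top']},'cork',(.484,.404),0,.03,.046))
m=m2(ims['top'],'cork')[200:270,60:130]; ys,xs=np.nonzero(m); print(m.sum(),xs.min()+60,xs.max()+60,ys.min()+200,ys.max()+200)
```

```text
red [('top', array([0.5823, 0.1465]), np.float64(16.8), 209), ('scene', array([0.5819, 0.1433]), np.float64(28.8), 206)]
yellow [('top', array([ 0.5767, -0.1236]), np.float64(18.0), 207), ('scene', array([ 0.5773, -0.1241]), np.float64(27.8), 256)]
blue [('top', array([ 0.4805, -0.3731]), np.float64(104.8), 248), ('scene', array([ 0.4728, -0.3699]), np.float64(306.9), 322)]
[('top', array([0.4849, 0.4091]), np.float64(101.7), 1075)]
973.0 78 113 219 252
```

Measurements agree to about 2–3 mm, with flask axis and seat middle coinciding:

| Item | x (m) | y (m) |
|---|---|---|
| Red / balance | .582 | .1455 |
| Yellow / stirrer | .577 | -.124 |
| Blue / cooler | .481 | -.373 |
| Cork ring (left-edge and hole readings) | .4845 | .4065 |

The order will be red to cork, blue to balance, yellow to cooler, then red to stirrer. First I raise the tool, square the yaw and go above red.

play_rows --pt "0 0 -3.6 0 0 0.129" --pt "0 0 -3.6 0 0 0.129" --pt "0 0 -3.6 0 0 0.128" --pt "2.5 -5 0 0 0 0" --pt "2.5 -5 0 0 0 0" --pt "2.5 -5 0 0 0 0" --pt "2.5 -5 0 0 0 0" --pt "2.5 -5 0 0 0 0" --pt "2.5 -5 0 0 0 0" --pt "2.5 -5 0 0 0 0" --pt "2.5 -5 0 0 0 0" --pt "2.5 -5 0 0 0 0" --pt "2.5 -5 0 0 0 0" --pt "2.5 -5 0 0 0 0" --pt "2.5 -5 0 0 0 0" --pt "2.5 -5 0 0 0 0" --pt "2.5 -5 0 0 0 0" --pt "0 0 0 0 0 0" --pt "0 0 0 0 0 0" --jaw 1 --newtons 25

```text
t: 2.48
tool_pos: [0.5756, 0.1439, 0.3001]
tool_rot: [3.141, 0.001, -0.002]
contact_force: [-1.0, 0.2, 0.4]
grip_width: 0.999
```

play_rows --pt "0.6 -0.15 2 0 0 0" --pt "0 0 3 0 0 0" --pt "0 0 3 0 0 0" --pt "0 0 3 0 0 0" --pt "0 0 2.5 0 0 0" --pt "0 0 1.5 0 0 0" --pt "0 0 0.7 0 0 0" --pt "0 0 0 0 0 0" --pt "0 0 0 0 0 0"

```text
t: 3.6
tool_pos: [0.5827, 0.1456, 0.145]
tool_rot: [-3.141, 0.0, -0.003]
contact_force: [0.5, -0.1, 0.9]
grip_width: 1.0
```

Run:
```python
from h import *
a=snap('scene','s2.png'); b=snap('top','t2.png')
k=lambda im,u,v:cv2.resize(im[v-45:v+45,u-50:u+50],(400,360),interpolation=cv2.INTER_CUBIC)
cv2.imwrite('pics/v2.png',np.hstack([k(a,301,140),k(b,195,200)])[:,:,::-1])
```

```text
(no output)
```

View pics/v2.png

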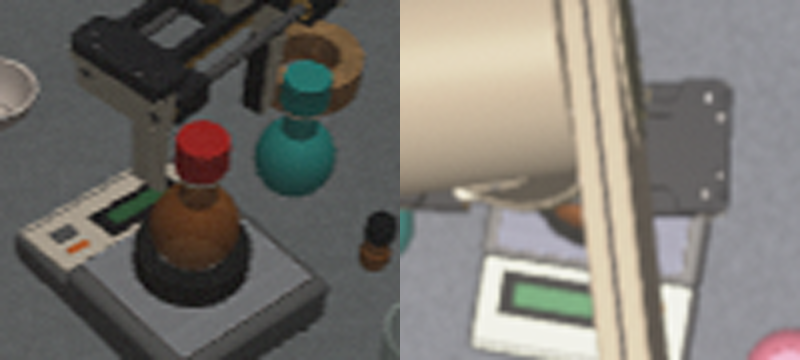

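The fingers straddle the red cap symmetrically (crop: cap (203,150), finger tips about (150,185) and (258,112)). Now I close and lift a little.

play_rows --pt "0 0 0 0 0 0" --pt "0 0 0 0 0 0" --pt "0 0 0 0 0 0" --pt "0 0 0 0 0 0" --pt "0 0 0 0 0 0" --pt "0 0 0 0 0 0" --pt "0 0 0 0 0 0" --pt "0 0 0 0 0 0" --jaw 0

```text
t: 4.7
tool_pos: [0.5819, 0.1456, 0.1437]
tool_rot: [-3.142, 0.0, 0.0]
contact_force: [-0.0, -0.4, -0.3]
grip_width: 0.375
```

play_rows --pt "0 0 -0.5 0 0 0" --pt "0 0 -1.5 0 0 0" --pt "0 0 -3 0 0 0" --pt "0 0 -3 0 0 0" --pt "0 0 -3 0 0 0" --pt "0 0 -2 0 0 0" --pt "0 0 -1 0 0 0" --pt "0 0 -0.7 0 0 0" --pt "-0.56 -1.5 0 0 0 0" --pt "-1.12 -3 0 0 0 0" --pt "-1.5 -4 0 0 0 0" --pt "-1.68 -4.5 0 0 0 0" --pt "-1.68 -4.5 0 0 0 0" --pt "-1.5 -4 0 0 0 0" --pt "-1.12 -3 0 0 0 0" --pt "-0.6 -1.6 0 0 0 0" --pt "0 0 0 0 0 0" --pt "0 0 0 0 0 0" --pt "0 0 0 0 0 0"

```text
t: 7.08
tool_pos: [0.4851, 0.4054, 0.2908]
tool_rot: [3.141, -0.003, 0.0]
contact_force: [0.3, 0.0, -1.4]
grip_width: 0.375
```

Run:
```python
from h import *
a=snap('scene','s3.png'); b=snap('top','t3.png')
k=lambda im,u,v:cv2.resize(im[v-55:v+55,u-55:u+55],(400,400),interpolation=cv2.INTER_CUBIC)
cv2.imwrite('pics/v3.png',np.hstack([k(a,320,80),k(b,95,215)])[:,:,::-1])
```

```text
(no output)
```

View pics/v3.png

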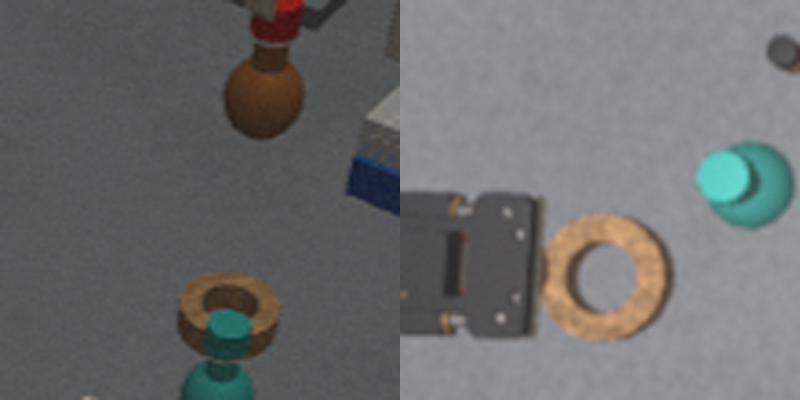

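Run:
```python
from h import *
s=110/400
for n,u0,v0,x,y,z in [('scene',265,25,230,297,.03),('scene',265,25,229,300,.03),('top',40,160,206,277,.03),('top',40,160,204,277,.03)]:
    print(n,np.round(at(n,u0+(x+.5)*s-.5,v0+(y+.5)*s-.5,z),4))
for p in [(.4851,.4054,.240),(.4851,.4054,.322)]:
  u,v=proj('scene',p); print((u-265+.5)/s-.5,(v-25+.5)/s-.5)
```

```text
scene [0.481  0.4117 0.03  ]
scene [0.483  0.4078 0.03  ]
top [0.4842 0.404  0.03  ]
top [0.4842 0.4055 0.03  ]
264.26378826165563 95.53596146959974
281.08875046834424 -3.5908373421807895
```

The flask hangs plumb (ball at crop (264,97), predicted (264,95.5)), and the cork ring is about (.484,.4065). I'll descend to just above the seat.

play_rows --pt "-0.1 -0.1 1 0 0 0" --pt "0 0 3 0 0 0" --pt "0 0 4 0 0 0" --pt "0 0 4 0 0 0" --pt "0 0 3 0 0 0" --pt "0 0 1.5 0 0 0" --pt "0 0 1 0 0 0" --pt "0 0 0.4 0 0 0" --pt "0 0 0.3 0 0 0" --pt "0 0 0.2 0 0 0" --pt "0 0 0.2 0 0 0" --pt "0 0 0 0 0 0"

```text
t: 8.68
tool_pos: [0.4834, 0.4076, 0.1048]
tool_rot: [-3.142, 0.0, -0.0]
contact_force: [0.2, -0.2, -1.5]
grip_width: 0.376
```

play_rows --pt "0 0 0.15 0 0 0" --pt "0 0 0.15 0 0 0" --pt "0 0 0.15 0 0 0" --pt "0 0 0 0 0 0" --pt "0 0 0 0 0 0"

```text
t: 9.3
tool_pos: [0.4834, 0.4076, 0.1003]
tool_rot: [-3.142, 0.0, -0.0]
contact_force: [0.2, -0.5, -1.4]
grip_width: 0.374
```

play_rows --pt "0 0 0.1 0 0 0" --pt "0 0 0.05 0 0 0" --pt "0 0 0 0 0 0" --pt "0 0 0 0 0 0"

```text
t: 9.8
tool_pos: [0.4836, 0.4077, 0.0991]
tool_rot: [-3.141, 0.0, -0.001]
contact_force: [0.8, 0.4, 1.4]
grip_width: 0.377
```

Contact is felt at the predicted height. I release, rise and check.

play_rows --pt "0 0 0 0 0 0" --pt "0 0 0 0 0 0" --pt "0 0 0 0 0 0" --pt "0 0 0 0 0 0" --pt "0 0 0 0 0 0" --pt "0 0 -1 0 0 0" --pt "0 0 -2 0 0 0" --pt "0 0 -4 0 0 0" --pt "0 0 -4 0 0 0" --pt "0 0 -4 0 0 0" --pt "0 0 -5 0 0 0" --jaw 1

```text
t: 11.18
tool_pos: [0.4831, 0.4073, 0.3013]
tool_rot: [-3.141, 0.0, -0.001]
contact_force: [0.9, -0.5, -0.2]
grip_width: 0.999
```

Run:
```python
from h import *
import fit as F
a=snap('scene','s4.png')
F.mask=lambda im,c:(lambda h:(((h[...,0]<5)|(h[...,0]>172))&(h[...,1]>140)&(h[...,2]>40)).astype(float))(cv2.cvtColor(im,cv2.COLOR_RGB2HSV))
print(F.fit({'scene':a},'red',(.484,.407),.104,.130,.018))
cv2.imwrite('pics/v4.png',cv2.resize(a[40:150,265:375],(500,500),interpolation=cv2.INTER_CUBIC)[:,:,::-1])
```

```text
[('scene', array([0.4859, 0.4056]), np.float64(25.8), 150)]
```

View pics/v4.png

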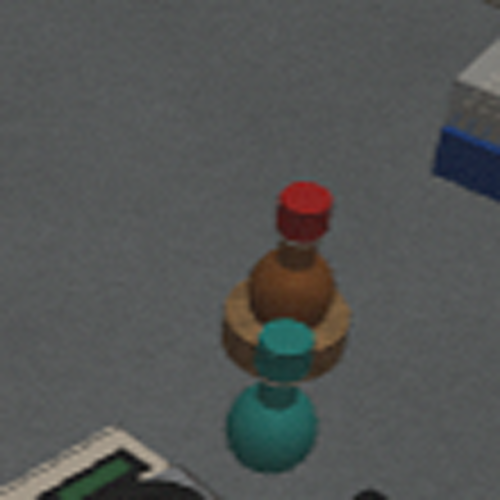

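Red stands upright on the cork ring (crop: cap (305,212), ball (291,288)). Next I go above blue.

play_rows --pt "-0.2 2 0 0 0 0" --pt "0 4 0 0 0 0" --pt "0 6 0 0 0 0" --pt "0 6 0 0 0 0" --pt "0 6 0 0 0 0" --pt "0 6 0 0 0 0" --pt "0 6 0 0 0 0" --pt "0 6 0 0 0 0" --pt "0 6 0 0 0 0" --pt "0 6 0 0 0 0" --pt "0 6 0 0 0 0" --pt "0 6 0 0 0 0" --pt "0 6 0 0 0 0" --pt "0 4 0 0 0 0" --pt "0 2 0 0 0 0" --pt "0 0 0 0 0 0" --pt "0 0 0 0 0 0"

```text
t: 13.35
tool_pos: [0.4817, -0.371, 0.2994]
tool_rot: [-3.141, -0.002, -0.001]
contact_force: [-0.9, 0.9, -0.4]
grip_width: 1.0
```

Run:
```python
from h import *
a=snap('scene','s5.png'); b=snap('top','t5.png')
k=lambda im,u,v:cv2.resize(im[v-40:v+40,u-40:u+40],(400,400),interpolation=cv2.INTER_CUBIC)
cv2.imwrite('pics/v5.png',np.hstack([k(a,112,235),k(b,400,245)])[:,:,::-1])
```

```text
(no output)
```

View pics/v5.png

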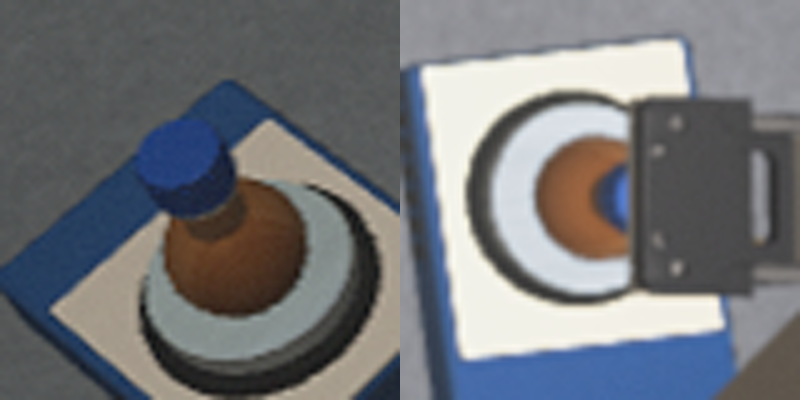

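Run:
```python
from h import *
for n,u,v,z in [('scene',108.2,225,.185),('scene',121.6,249.1,.085),('top',396.6,244,.085),('top',255+621.5/4-.5,160+337.5/4-.5,.185)]: print(n,np.round(at(n,u,v,z),4))
p=(.481,-.3735)
for z in(.085,.071+.032,.185): u,v=proj('scene',(*p,z)); print((u-72+.5)*5-.5,(v-195+.5)*5-.5)
```

```text
scene [ 0.4861 -0.3724  0.185 ]
scene [ 0.4878 -0.3756  0.085 ]
top [ 0.4833 -0.3726  0.085 ]
top [ 0.4836 -0.3721  0.185 ]
245.7361540618511 260.6518419652889
233.8499520125087 241.63994394861984
174.3390080578696 146.4526004519713
```

Blue (cooler) is about (.484,-.373) from both views (scene crop cap top (183,152)). I descend and grip.

play_rows --pt "0.25 0.2 2 0 0 0" --pt "0 0 3 0 0 0" --pt "0 0 3 0 0 0" --pt "0 0 3 0 0 0" --pt "0 0 2 0 0 0" --pt "0 0 1 0 0 0" --pt "0 0 0.6 0 0 0" --pt "0 0 0 0 0 0" --pt "0 0 0 0 0 0"

```text
t: 14.58
tool_pos: [0.4842, -0.375, 0.1539]
tool_rot: [3.14, -0.0, 0.002]
contact_force: [0.5, -0.6, 0.6]
grip_width: 0.999
```

play_rows --pt "0 0 0 0 0 0" --pt "0 0 0 0 0 0" --pt "0 0 0 0 0 0" --pt "0 0 0 0 0 0" --pt "0 0 0 0 0 0" --pt "0 0 0 0 0 0" --pt "0 0 0 0 0 0" --pt "0 0 0 0 0 0" --jaw 0

```text
t: 15.58
tool_pos: [0.4837, -0.3743, 0.1526]
tool_rot: [-3.141, 0.0, 0.0]
contact_force: [0.2, 0.0, 0.1]
grip_width: 0.376
```

play_rows --pt "0 0 -0.5 0 0 0" --pt "0 0 -1.5 0 0 0" --pt "0 0 -3 0 0 0" --pt "0 0 -4 0 0 0" --pt "0 0 -3 0 0 0" --pt "0 0 -2 0 0 0" --pt "0 0 -0.7 0 0 0" --pt "0.38 -2 0 0 0 0" --pt "0.76 -4 0 0 0 0" --pt "0.94 -5 0 0 0 0" --pt "0.94 -5 0 0 0 0" --pt "0.94 -5 0 0 0 0" --pt "0.94 -5 0 0 0 0" --pt "0.94 -5 0 0 0 0" --pt "0.94 -5 0 0 0 0" --pt "0.94 -5 0 0 0 0" --pt "0.94 -5 0 0 0 0" --pt "0.76 -4 0 0 0 0" --pt "0.38 -1.9 0 0 0 0" --pt "0 0 0 0 0 0"

```text
t: 18.08
tool_pos: [0.581, 0.1459, 0.2984]
tool_rot: [3.141, 0.003, -0.004]
contact_force: [-0.6, -0.8, -2.0]
grip_width: 0.373
```

play_rows --pt "0 0 0 0 0 0" --pt "0 0 0 0 0 0"

```text
t: 18.32
tool_pos: [0.5818, 0.1433, 0.2998]
tool_rot: [3.141, -0.003, 0.0]
contact_force: [0.0, 0.3, -2.7]
grip_width: 0.373
```

play_rows --pt "0 0 1 0 0 0" --pt "0 0 3 0 0 0" --pt "0 0 4 0 0 0" --pt "0 0 3 0 0 0" --pt "0 0 2 0 0 0" --pt "0 0 1 0 0 0" --pt "0 0 0.4 0 0 0" --pt "0 0 0.2 0 0 0" --pt "0 0 0 0 0 0" --pt "0 0 0 0 0 0"

```text
t: 19.58
tool_pos: [0.5823, 0.1446, 0.1545]
tool_rot: [-3.141, 0.0, -0.002]
contact_force: [-0.1, -0.0, -2.5]
grip_width: 0.374
```

play_rows --pt "0 0 0 0 0 0"

```text
t: 19.7
tool_pos: [0.5821, 0.1446, 0.1542]
tool_rot: [-3.142, 0.0, -0.001]
contact_force: [0.6, 0.7, -2.0]
grip_width: 0.376
```

play_rows --pt "0 -0.05 0.2 0 0 0" --pt "0 0 0.2 0 0 0" --pt "0 0 0.2 0 0 0" --pt "0 0 0.15 0 0 0" --pt "0 0 0.1 0 0 0" --pt "0 0 0 0 0 0" --pt "0 0 0 0 0 0"

```text
t: 20.58
tool_pos: [0.5819, 0.1451, 0.1453]
tool_rot: [-3.142, 0.0, -0.0]
contact_force: [0.1, -0.5, -2.2]
grip_width: 0.376
```

play_rows --pt "0 0 0.1 0 0 0" --pt "0 0 0 0 0 0"

```text
t: 20.82
tool_pos: [0.5818, 0.145, 0.1442]
tool_rot: [-3.142, 0.0, 0.0]
contact_force: [-1.1, -0.2, -2.2]
grip_width: 0.378
```

play_rows --pt "0 0 0.05 0 0 0" --pt "0 0 0 0 0 0"

```text
t: 21.08
tool_pos: [0.5818, 0.145, 0.1437]
tool_rot: [-3.142, 0.0, 0.0]
contact_force: [0.2, 0.1, -1.2]
grip_width: 0.376
```

play_rows --pt "0 0 0.05 0 0 0" --pt "0 0 0.05 0 0 0" --pt "0 0 0 0 0 0" --pt "0 0 0 0 0 0"

```text
t: 21.58
tool_pos: [0.582, 0.145, 0.1429]
tool_rot: [3.142, -0.0, 0.001]
contact_force: [0.5, -1.1, -0.5]
grip_width: 0.373
```

play_rows --pt "0 0 0.05 0 0 0" --pt "0 0 0 0 0 0" --pt "0 0 0 0 0 0"

```text
t: 21.95
tool_pos: [0.5821, 0.145, 0.1426]
tool_rot: [3.142, -0.0, 0.001]
contact_force: [0.4, -1.8, 2.3]
grip_width: 0.378
```

Force went from -2.2 to +2.3 N at the predicted height, so it is seated. I release and rise, then check on the way to yellow.

play_rows --pt "0 0 0 0 0 0" --pt "0 0 0 0 0 0" --pt "0 0 0 0 0 0" --pt "0 0 0 0 0 0" --pt "0 0 0 0 0 0" --pt "0 0 -1 0 0 0" --pt "0 0 -2 0 0 0" --pt "0 0 -4 0 0 0" --pt "0 0 -4 0 0 0" --pt "0 0 -4.7 0 0 0" --pt "0 3 0 0 0 0" --pt "0 5 0 0 0 0" --pt "-0.5 5 0 0 0 0" --pt "0 5 0 0 0 0" --pt "0 5 0 0 0 0" --pt "0 3 0 0 0 0" --pt "0 0.9 0 0 0 0" --pt "0 0 0 0 0 0" --pt "0 0 0 0 0 0" --jaw 1

```text
t: 24.32
tool_pos: [0.577, -0.1227, 0.2997]
tool_rot: [-3.141, -0.002, -0.001]
contact_force: [0.0, 1.0, 0.7]
grip_width: 1.001
```

Run:
```python
from h import *
a=snap('scene','s6.png')
cv2.imwrite('pics/v6.png',cv2.resize(a[80:280,70:370],(780,520),interpolation=cv2.INTER_CUBIC)[:,:,::-1])
for p in [(.582,.1455,.175),(.577,-.124,.175)]: u,v=proj('scene',p); print((u-70+.5)*2.6,(v-80+.5)*2.6)
```

```text
603.9454975981614 128.13716203911954
401.5470560892383 276.0351047610492
```

View pics/v6.png

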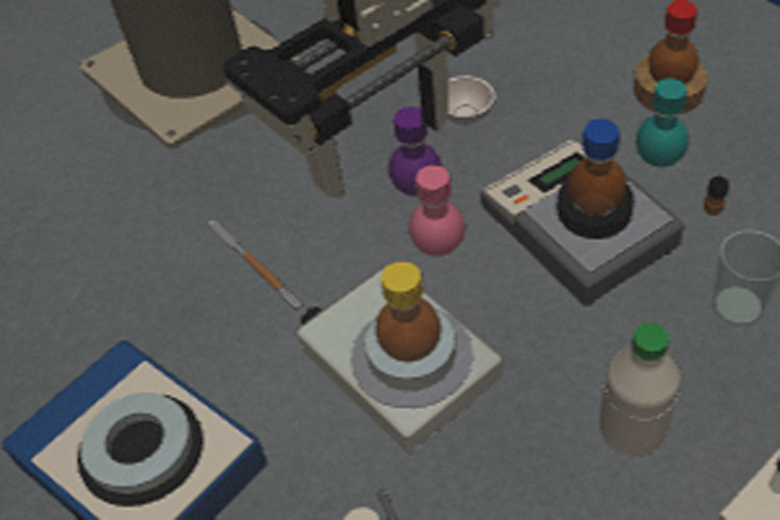

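Blue is upright on the balance (crop: cap top about (601,130), predicted (604,128)). Red is on the cork and yellow is still on the stirrer. The cooler seat is now empty, so I'll measure its hole while the view is free.

Run:
```python
from h import *
b=snap('top','t6.png'); a=cv2.imread('pics/s6.png')[:,:,::-1]
for n,im,(u0,v0,w) in [('top',b,(396,244,11)),('scene',a,(121,248,13))]:
    g=cv2.cvtColor(np.ascontiguousarray(im),cv2.COLOR_RGB2GRAY)[v0-w:v0+w+1,u0-w:u0+w+1]
    m=(g<(g.min()+np.percentile(g,90))/2).astype(np.uint8)
    k,l,s,c=cv2.connectedComponentsWithStats(m); i=l[w,w]; 
    print(n,g.min(),g.max(),s[i],c[i]); 
    print(np.round(at(n,u0-w+c[i][0],v0-w+c[i][1],.085),4), 'expected hole px', proj(n,(.4845,-.374,.085)))
```

```text
top 60 221 [  4   2  18  20 268] [12.86567164 11.69776119]
[ 0.4817 -0.3758  0.085 ] expected hole px (np.float64(397.15674373443176), np.float64(243.55504418722307))
scene 31 162 [  3   4  22  20 334] [13.32934132 13.18862275]
[ 0.4853 -0.3747  0.085 ] expected hole px (np.float64(121.38492248403321), np.float64(247.7920675250349))
```

play_rows --pt "0 0.1 2 0 0 0" --pt "0 0 3 0 0 0" --pt "0 0 4 0 0 0" --pt "0 0 3 0 0 0" --pt "0 0 2 0 0 0" --pt "0 0 1 0 0 0" --pt "0 0 0.6 0 0 0" --pt "0 0 0 0 0 0" --pt "0 0 0 0 0 0"

```text
t: 25.55
tool_pos: [0.5775, -0.1252, 0.1444]
tool_rot: [3.141, -0.0, 0.003]
contact_force: [-0.2, 0.1, -0.8]
grip_width: 0.999
```

play_rows --pt "0 0 0 0 0 0" --pt "0 0 0 0 0 0" --pt "0 0 0 0 0 0" --pt "0 0 0 0 0 0" --pt "0 0 0 0 0 0" --pt "0 0 0 0 0 0" --pt "0 0 0 0 0 0" --pt "0 0 0 0 0 0" --jaw 0

```text
t: 26.55
tool_pos: [0.5767, -0.1248, 0.1431]
tool_rot: [-3.141, 0.0, 0.0]
contact_force: [0.5, 0.9, -0.5]
grip_width: 0.377
```

Gripped. The cooler hole is (.484,-.3745).

play_rows --pt "0 0 -0.5 0 0 0" --pt "0 0 -1.5 0 0 0" --pt "0 0 -3 0 0 0" --pt "0 0 -4 0 0 0" --pt "0 0 -3.5 0 0 0" --pt "0 0 -2 0 0 0" --pt "0 0 -1 0 0 0" --pt "-0.75 2 0 0 0 0" --pt "-1.5 4 0 0 0 0" --pt "-1.86 5 0 0 0 0" --pt "-1.86 5 0 0 0 0" --pt "-1.86 5 0 0 0 0" --pt "-1.1 3 0 0 0 0" --pt "-0.37 1 0 0 0 0" --pt "0 0 0 0 0 0" --pt "0 0 0 0 0 0"

```text
t: 28.55
tool_pos: [0.4841, -0.3739, 0.2978]
tool_rot: [-3.141, -0.001, 0.0]
contact_force: [0.1, 1.0, -1.0]
grip_width: 0.375
```

play_rows --pt "0 0 1 0 0 0" --pt "0 0 3 0 0 0" --pt "0 0 4 0 0 0" --pt "0 0 3 0 0 0" --pt "0 0 1.5 0 0 0" --pt "0 0 0.8 0 0 0" --pt "0 0 0.4 0 0 0" --pt "0 0 0 0 0 0" --pt "0 0 0 0 0 0"

```text
t: 29.68
tool_pos: [0.4842, -0.3754, 0.1623]
tool_rot: [3.141, -0.0, 0.002]
contact_force: [-0.2, 0.8, -1.2]
grip_width: 0.377
```

play_rows --pt "0 0 0.2 0 0 0" --pt "0 0 0.2 0 0 0" --pt "0 0 0.15 0 0 0" --pt "0 0 0.1 0 0 0" --pt "0 0 0 0 0 0" --pt "0 0 0 0 0 0"

```text
t: 30.42
tool_pos: [0.4838, -0.375, 0.1548]
tool_rot: [3.142, -0.0, 0.0]
contact_force: [-0.2, 0.6, -1.3]
grip_width: 0.378
```

play_rows --pt "0 0 0.1 0 0 0" --pt "0 0 0 0 0 0" --pt "0 0 0 0 0 0"

```text
t: 30.8
tool_pos: [0.4837, -0.3749, 0.1537]
tool_rot: [-3.142, 0.0, 0.0]
contact_force: [-0.0, 0.1, -1.6]
grip_width: 0.377
```

play_rows --pt "0 0 0.05 0 0 0" --pt "0 0 0 0 0 0" --pt "0 0 0 0 0 0"

```text
t: 31.18
tool_pos: [0.4839, -0.375, 0.1534]
tool_rot: [3.141, -0.0, 0.0]
contact_force: [-0.1, 0.1, -0.4]
grip_width: 0.376
```

play_rows --pt "0 0 0.05 0 0 0" --pt "0 0 0 0 0 0" --pt "0 0 0 0 0 0"

```text
t: 31.55
tool_pos: [0.484, -0.375, 0.1531]
tool_rot: [3.141, -0.0, 0.001]
contact_force: [-0.7, 2.0, 4.6]
grip_width: 0.377
```

Seated. I release, rise, and return above red on the cork.

play_rows --pt "0 0 0 0 0 0" --pt "0 0 0 0 0 0" --pt "0 0 0 0 0 0" --pt "0 0 0 0 0 0" --pt "0 0 0 0 0 0" --pt "0 0 -1 0 0 0" --pt "0 0 -2 0 0 0" --pt "0 0 -4 0 0 0" --pt "0 0 -4 0 0 0" --pt "0 0 -3.7 0 0 0" --pt "0 0 0 0 0 0" --jaw 1

```text
t: 32.92
tool_pos: [0.4853, -0.3763, 0.3063]
tool_rot: [3.135, -0.0, 0.011]
contact_force: [0.7, -0.5, 0.1]
grip_width: 0.997
```

play_rows --pt "0 -2 0 0 0 0" --pt "0 -4 0 0 0 0" --pt "0 -6 0 0 0 0" --pt "0 -6 0 0 0 0" --pt "0 -6 0 0 0 0" --pt "0 -6 0 0 0 0" --pt "0 -6 0 0 0 0" --pt "0 -6 0 0 0 0" --pt "0 -6 0 0 0 0" --pt "0 -6 0 0 0 0" --pt "0 -6 0 0 0 0" --pt "0 -6 0 0 0 0" --pt "0 -6 0 0 0 0" --pt "0 -4 0 0 0 0" --pt "0 -2.1 0 0 0 0" --pt "0 0 0 0 0 0" --pt "0 0 0 0 0 0"

```text
t: 35.05
tool_pos: [0.4831, 0.4054, 0.299]
tool_rot: [3.14, -0.0, -0.002]
contact_force: [-0.2, 0.1, 0.1]
grip_width: 1.001
```

Run:
```python
from h import *
a=snap('scene','s7.png')
cv2.imwrite('pics/v7.png',cv2.resize(a[40:280,70:370],(750,600),interpolation=cv2.INTER_CUBIC)[:,:,::-1])
for p in [(.582,.1455,.175),(.484,-.3745,.185),(.4845,.4065,.130)]: u,v=proj('scene',p); print((u-70+.5)*2.5,(v-40+.5)*2.5)
```

```text
580.7168246136167 223.20880965299955
93.26824756967966 463.77823425169754
656.1970958729821 107.44062400363634
```

View pics/v7.png

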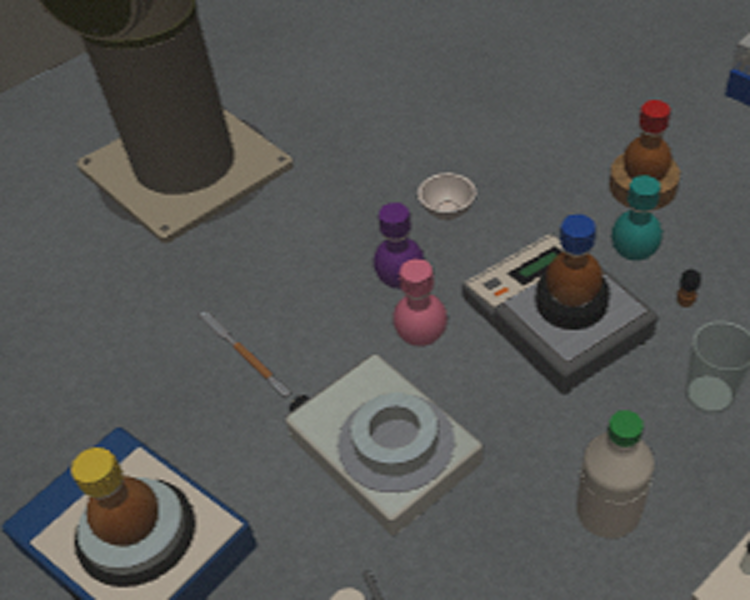

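Yellow is upright on the cooler (crop: cap (97,472)) and blue is on the balance. The stirrer is empty and red stands on the cork. I descend on red and grip.

play_rows --pt "0.05 -0.15 2 0 0 0" --pt "0 0 4 0 0 0" --pt "0 0 4 0 0 0" --pt "0 0 4 0 0 0" --pt "0 0 3 0 0 0" --pt "0 0 2 0 0 0" --pt "0 0 1 0 0 0" --pt "0 0 0 0 0 0" --pt "0 0 0 0 0 0"

```text
t: 36.22
tool_pos: [0.4853, 0.4081, 0.1013]
tool_rot: [-3.14, 0.0, -0.003]
contact_force: [0.3, -0.4, -0.6]
grip_width: 0.996
```

play_rows --pt "0 0 0 0 0 0" --pt "0 0 0 0 0 0" --pt "0 0 0 0 0 0" --pt "0 0 0 0 0 0" --pt "0 0 0 0 0 0" --pt "0 0 0 0 0 0" --pt "0 0 0 0 0 0" --pt "0 0 0 0 0 0" --jaw 0

```text
t: 37.22
tool_pos: [0.4844, 0.4076, 0.0997]
tool_rot: [-3.142, 0.0, 0.0]
contact_force: [0.2, -0.4, -0.1]
grip_width: 0.376
```

play_rows --pt "0 0 -0.5 0 0 0" --pt "0 0 -1.5 0 0 0" --pt "0 0 -3 0 0 0" --pt "0 0 -4 0 0 0" --pt "0 0 -4 0 0 0" --pt "0 0 -4 0 0 0" --pt "0 0 -3 0 0 0" --pt "0 0 -2 0 0 0" --pt "0 0 -1 0 0 0" --pt "0 0 0 0 0 0"

```text
t: 38.48
tool_pos: [0.4846, 0.4077, 0.3308]
tool_rot: [-3.141, 0.0, -0.002]
contact_force: [0.5, -0.4, -1.5]
grip_width: 0.372
```

play_rows --pt "0.35 2 0 0 0 0" --pt "0.7 4 0 0 0 0" --pt "0.87 5 0 0 0 0" --pt "0.87 5 0 0 0 0" --pt "0.87 5 0 0 0 0" --pt "0.87 5 0 0 0 0" --pt "0.87 5 0 0 0 0" --pt "0.87 5 0 0 0 0" --pt "0.87 5 0 0 0 0" --pt "0.87 5 0 0 0 0" --pt "0.7 4 0 0 0 0" --pt "0.37 2.2 0 0 0 0" --pt "0.17 1 0 0 0 0" --pt "0 0 0 0 0 0" --pt "0 0 0 0 0 0"

```text
t: 40.35
tool_pos: [0.5768, -0.1232, 0.3299]
tool_rot: [-3.141, -0.002, -0.0]
contact_force: [0.3, 0.9, -0.7]
grip_width: 0.377
```

play_rows --pt "0 0 1 0 0 0" --pt "0 0 3 0 0 0" --pt "0 0 4 0 0 0" --pt "0 0 4 0 0 0" --pt "0 0 2.5 0 0 0" --pt "0 0 1.5 0 0 0" --pt "0 0 0.8 0 0 0" --pt "0 0 0.4 0 0 0" --pt "0 0 0 0 0 0" --pt "0 0 0 0 0 0"

```text
t: 41.6
tool_pos: [0.5774, -0.1247, 0.1587]
tool_rot: [3.141, -0.0, 0.002]
contact_force: [0.3, 0.7, -1.4]
grip_width: 0.373
```

play_rows --pt "0 0 0.3 0 0 0" --pt "0 0 0.3 0 0 0" --pt "0 0 0.2 0 0 0" --pt "0 0 0.15 0 0 0" --pt "0 0 0.1 0 0 0" --pt "0 0 0.1 0 0 0" --pt "0 0 0 0 0 0" --pt "0 0 0 0 0 0"

```text
t: 42.6
tool_pos: [0.5768, -0.1245, 0.1463]
tool_rot: [3.142, -0.0, 0.0]
contact_force: [-0.7, 0.2, -1.6]
grip_width: 0.372
```

play_rows --pt "0 0 0.08 0 0 0" --pt "0 0 0 0 0 0" --pt "0 0 0 0 0 0"

```text
t: 42.98
tool_pos: [0.5769, -0.1244, 0.1456]
tool_rot: [-3.142, 0.0, -0.0]
contact_force: [0.4, 0.7, 0.4]
grip_width: 0.376
```

play_rows --pt "0 0 0.05 0 0 0" --pt "0 0 0 0 0 0" --pt "0 0 0 0 0 0"

```text
t: 43.35
tool_pos: [0.577, -0.1244, 0.1452]
tool_rot: [3.142, -0.0, 0.001]
contact_force: [-0.4, 1.6, 2.0]
grip_width: 0.374
```

Seated. I release, rise and retreat.

play_rows --pt "0 0 0 0 0 0" --pt "0 0 0 0 0 0" --pt "0 0 0 0 0 0" --pt "0 0 0 0 0 0" --pt "0 0 0 0 0 0" --pt "0 0 -1 0 0 0" --pt "0 0 -2 0 0 0" --pt "0 0 -4 0 0 0" --pt "0 0 -4 0 0 0" --pt "0 0 -5 0 0 0" --pt "-4 0 0 0 0 0" --pt "-5 0 0 0 0 0" --pt "-5 0 0 0 0 0" --pt "-3 0 0 0 0 0" --pt "0 0 0 0 0 0" --pt "0 0 0 0 0 0" --jaw 1

```text
t: 45.35
tool_pos: [0.4074, -0.1246, 0.3063]
tool_rot: [3.141, -0.001, 0.004]
contact_force: [0.0, -0.2, -1.1]
grip_width: 1.0
```

Run:
```python
from h import *
a=snap('scene','s8.png')
cv2.imwrite('pics/v8.png',cv2.resize(a[40:290,60:400],(800,588),interpolation=cv2.INTER_CUBIC)[:,:,::-1])
s=800/340
for p in [(.577,-.1245,.175),(.484,-.3745,.185),(.582,.1455,.175)]: u,v=proj('scene',p); print((u-60+.5)*s,(v-40+.5)*s)
d=np.abs(a.astype(int)-cv2.imread('pics/scene0.png')[:,:,::-1].astype(int)).sum(2)
print('beaker diff',d[165:210,340:378].max(),'bottle',d[200:260,298:334].max())
print(env.observe()['t'])
```

```text
386.54352463016613 344.2083233584855
111.31129183028673 436.4971616486565
570.086423165757 210.07887967341136
beaker diff 18 bottle 19
45.4
```

View pics/v8.png

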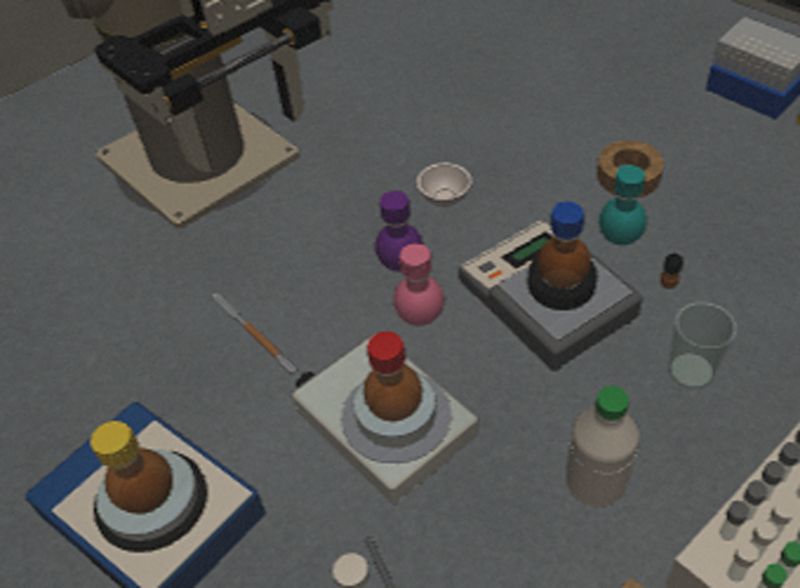

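All three are upright in their new seats: red cap (387,350) on the stirrer, yellow (115,443) on the cooler, blue (568,218) on the balance. The cork ring is empty, and the beaker and bottle are unchanged.

```bash
python3 -c "
from workcell import env
print(env.hand_in())"
```

```text
the job is handed in; nothing more can be done
None
```

I moved all three flasks to their next stations and handed the job in at about 45 s of the 128 s allowed. The hand-in reports no verdict. I parked red on the cork ring, then moved blue to the balance, yellow to the cooling block, and red from the cork ring to the stirrer.

- **Placing:** every set-down ended at the expected seat height with a contact force of at most about 5 N.
- **Last picture:** all three flasks stand upright in their seats, with cap tops within a few pixels (a few mm) of where they should be. The cork ring is empty and the gripper is open and clear of everything.
- **Beaker and bottle:** they show no change from the first picture beyond image noise. I moved none of the look-alikes, and by eye they stand where they started.
- **Disagreements:** the two cameras differed by 2–5 mm on the cooler and cork ring positions, so I used values in between, and the flasks still seated. My automatic silhouette fit was unreliable for the blue cap and the cork ring, so I read those positions off the pictures instead.

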